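# Clamp a control board in the test jig

## Robot

A 6-joint arm with a two-finger parallel gripper is mounted at the origin on the work surface. World frame = base frame: x ahead of the robot, y to its left, z up, the work surface at z = 0. Lengths are in m, angles in rad, forces in N, time in s.
With the tool pointing down it reaches from about 0.3 to 0.775 m from the base axis. Payload 14.6 kg.
Tool frame: the origin (TCP) lies at the very end of the fingers, on their centre line; the grasp point (between the pads) lies 19 mm behind it (ctrl.tcp_to_grasp is the distance from the TCP to the grasp point, in m); z points along the fingers, y is the line along which they close (so a half turn about z gives the same grasp; the last joint's range is limited). The gripper opens to 85 mm and grips with 20 to 120 N. Pads are 22 mm wide; open, the fingers measure 114 mm over their backs; the gripper's body (76 mm by 85 mm) begins 54 mm behind the grasp point. The pads swing forward as they close: fully open they stand 13 mm farther back than shut.
Start: joints at [1.212, 0.3, 1.521, -0, 1.321, -0.067], TCP at [0.158, 0.527, 0.197] pointing down, gripper open.
Joint ranges: [-3.03, 3.03], [-0.79, 2.21], [0.23, 2.52], [-1.04, 4.18], [0, 3.07], [-2.55, 2.55]. Speed limits (rad/s): [2.22, 2.22, 2.57, 3.14, 3.14, 3.14].

## Interface

Orientations are given as a unit quaternion [w, x, y, z].
In Python, from plant import get_state, camera, ticket, ctrl gives the robot as it stands.
- The arm moves only by the tool servo_tool, never from a script. Its argument "moves" is a list of rows, each a list of 2 entries, a list of its own where there are three numbers: the shift along the world's x, y, z in m, then the turn, a rotation vector about the world's x, y, z in rad. A call has 1 to 10 rows; each row is the pose to reach, as a shift and turn from the pose commanded when the call began; what a row does not reach only later rows make up. A row lasts 1/8 s, in which the tool goes at most 62.5 mm and 10.7 degrees, less where a joint would pass 70% of its speed; a pose out of reach is approached as far as the arm can. A call with a gripper value outside its range is refused whole. "fingers" is the opening, from 0 (shut) to 1 (fully open), set as the call begins (left out, the last holds). The fingers move at their own pace and stop on an object; the grip force is fixed at half the most. Time passes only in rows, so rows that repeat a pose let the fingers close. It gives the time, the measured TCP pose, the force, the opening and the grip force at its end, in the units of the state.
- get_state(): the state, without advancing time (a new reading comes with each control period).
- camera(name): name is "side" or "top"; returns a dict with "pixels" (480x640x3 uint8, blue, green, red), "depth" (480x640 float32, m along the optical axis (not along the pixel's ray), 0 where there is no reading), "K" (3x3 intrinsics, pixels), "D" ([k1, k2, p1, p2, k3] as OpenCV has them; the pictures are not rectified), "eye" and "rotation" of the camera in the world. Camera axes: x right, y down, z forward; pixel columns grow to the right and rows downward; lengths in m; the calibration is good to about 2 mm. A picture is of the moment at which its call begins.
- ticket.job_done(): hands the job in; it is judged then, once.
The state is a dict: "time": time; "qpos": joint angles; "dq": joint speeds; "tau": joint torques, N m; "eef_pos": TCP position; "orientation": TCP orientation; "wrist_force": force on the tool from outside, world axes, zero at the start; "moment": the same for the moment, N m; "width": opening from 0.0 (shut) to 1.0 (fully open); "grip_force": force on a finger pad.
Only numpy, scipy, OpenCV 4.12 (cv2) and the standard library are available. Lean on these libraries where they do the work, as an engineer would, in place of code of your own. Each camera call takes 0.05 s, during which the arm holds its last target. There are 200 camera calls.

## Task

Get the coffee-machine control board in the test jig ready for its test: swing the small red-tipped lever of the blue edge socket fully down flat, and press the jig's sprung gate down by its front bar until the catch snaps over it and holds it shut by itself. Press slowly, only as far as it takes to feel the snap, then let go: forcing the gate hard onto its rubber stop strains the board. Leave the bean jar, pressure gauge, pliers and screwdriver where they are.

Things in the scene. Friction and masses are not known exactly. Their poses are not given: they have to be found in the camera images.
- jig: Board test jig fixed on the bench: grey case 270 x 350 x 60 mm, black top plate. Origin on the bench; the case reaches 155 mm to -x (front), 115 mm to +x (rear) and 175 mm to each side. x points from front (catch) to rear (hinge), y to the jig's left, z up. The green control board lies in its nest under the gate, its parts up to 92 mm above the bench.
- catch_foot (a point): Point fixed on the jig's top plate under the catch (-128, 0, 60 mm in the jig's frame). The catch is a 34 mm wide block with a rubber stop and in front a sprung steel hook with red release tab. It is set to suit the board: its height differs by up to 30 mm between runs and is not measured. The hook's head stands 24 to 42 mm in front of the shut bar's centre line, its top 10 mm above the bar's.
- gate_hinge (a point): Point fixed on the jig: middle of the gate's hinge axis (85, 0, 115 mm in the jig's frame). The axis is the jig's y; two posts 88 mm either side of it reach 130 mm above the bench. The gate's foremost part is the steel catch pin in the middle of its front, 217 mm from this axis and 40 mm wide.
- gate (a joint): Gate angle, rad: 0 level, grows as the front rises, sprung up to 0.6 (open). Held by the catch it stands between 0.01 and 0.16, by the catch's height. At the bar it takes about 4 N when open, 10 N low down, then up to 20 N as a pin on the bar pushes the hook aside; the hook snaps over the pin, the force drops, and 3 mm further the pin meets the rubber stop. Let go early, it springs up.
- gate_bar (a point): Moves with the gate: middle of the upper side of its front bar, 185 mm from the hinge axis, 10 mm above the gate's mid-plane. Bar: aluminium, 30 mm wide, 14 thick, 160 long across the jig, with two black rubber grips (56 x 26 mm) centred 50 mm either side of the middle, their tops level with this point; press on a grip, clear of the hook. Axes: the gate's (x to the hinge, z out of its upper side).
- buffer (a joint): Squeeze of the catch's rubber stop, m: 0 free, about 12 N per mm. Above 0.002 (some 40 N on the bar) the board is strained.
- lever_hinge (a point): Point fixed on the jig: pivot of the socket lever (35, 155, 88 mm in the jig's frame), outboard of the blue edge socket (96 x 24 mm, its front end 85 mm in front of this pivot, top 94 mm above the bench). The axis is the jig's y.
- lever (a joint): Socket lever angle, rad: 0 shut (flat, pointing to the jig's front), grows as it rises, 1.57 upright. Starts open, 1.0 to 1.6. Stiff hinge: it stays where it is left; about 0.8 N at its grip moves it.
- lever_grip (a point): Centre of the red barrel grip across the lever's end (14 mm thick, 18 mm long along the jig's y), 115 mm from its pivot; the lever is a 6 mm steel rod. Shut, the grip's centre is 88 mm above the bench, 28 mm above the jig's top plate.
- bean_jar: Loose clear bean container with white lid, 106 x 92 mm, 183 mm high, 0.55 kg, right of the jig. Origin under its centre. Leave alone.
- pliers: Loose pliers with red and yellow handles, 170 mm long, lying flat (16 mm), right of the jig. Origin at the pivot. Leave alone.
- gauge: Loose pressure gauge with white face lying face up, 64 mm across, 27 mm high, with a brass stub 52 mm from its centre, left of the jig. Origin under its centre. Leave alone.
- screwdriver: Loose yellow screwdriver, 210 mm long, handle 26 mm thick, lying left of the jig. Origin under its middle. Leave alone.

How it is judged:
At the end, for the whole second after the job is handed in: The gate is held down by its catch (below 0.18 rad, at rest, nothing squeezing the stop) and the socket lever lies flat (within 0.1 rad of shut) (value of joint gate below 0.18 rad and velocity of joint gate between -0.05 and 0.05 rad/s and value of joint lever below 0.1 rad and value of joint buffer below 0.001 m); the robot touches nothing.
It fails at once if the gate is forced onto its rubber stop (squeezed by more than 2 mm) (value of joint buffer above 0.002 m).
It fails at once if the bean jar, pliers, gauge or screwdriver is moved by more than 30 mm (distance of any of bean_jar, pliers, gauge, screwdriver from where it was at the start of the episode above 0.03 m).
It also fails if it takes over 67 s, if anything falls off the work surface, if the arm or the gripper's body presses on something with over 40 N, if the wrist force passes 120 N, or if a joint passes its speed limit or range.

## Working session

There is one attempt and no reset: what is moved stays moved. The work goes in short steps, Python scripts to look and compute and a tool call to move; the robot and the scene stay as the last step left them, time stands still between calls to the robot, and variables do not carry over. Pictures are saved under pics/ and viewed, at most 10 in all, crops included, and the job is handed in when it is done.

Besides the shell and the picture viewer there is one more tool, called after "Call:" as name([rows], argument=value, ...), one row to a line, values as JSON. servo_tool: Moves the arm, as the interface text tells. Its arguments: {"type":"object","properties":{"moves":{"type":"array"},"fingers":{"type":"number"}},"required":["moves"]}

```bash
mkdir -p pics
cat > h.py <<'E'
import numpy as np, cv2, pickle
from plant import get_state, camera, ticket, ctrl
def snap(n,tag):
    c=camera(n); cv2.imwrite(f'pics/{tag}.png',c['pixels']); pickle.dump(c,open(f'{tag}.pkl','wb')); return c
def load(tag): return pickle.load(open(f'{tag}.pkl','rb'))
def pt(c,u,v,r=1):
    d=c['depth'][v-r:v+r+1,u-r:u+r+1]; d=np.median(d[d>0])
    n=cv2.undistortPoints(np.array([[[u,v]]],float),c['K'],np.array(c['D']))[0,0]
    return np.array(c['eye'])+np.array(c['rotation'])@(np.array([n[0],n[1],1])*d)
def ray(c,u,v,z):
    n=cv2.undistortPoints(np.array([[[u,v]]],float),c['K'],np.array(c['D']))[0,0]
    d=np.array(c['rotation'])@np.array([n[0],n[1],1]); e=np.array(c['eye']); return e+d*(z-e[2])/d[2]
E
python3 - <<'E'
from h import *
for n in('top','side'):
    c=snap(n,n+'0'); print(n,c['eye'],np.round(c['rotation'],3).tolist())
s=get_state(); print(s)
E
```

```text
top [0.52013578 0.05687176 1.31745868] [-0.017, 0.716, -0.697, 0.014]
side [ 0.16671334 -0.61964524  0.89762334] [-0.366, 0.89, -0.254, 0.098]
{'time': 0.1, 'qpos': array([ 1.21241816e+00,  3.00403233e-01,  1.52155938e+00,  1.08572820e-05,
        1.32070434e+00, -6.66083532e-02]), 'dq': array([-0.00089509, -0.00183095, -0.0014103 , -0.00029506,  0.00149716,
       -0.00084896]), 'tau': array([-1.90254686e-04, -5.44381571e+01, -3.62374020e+01, -5.18850857e-05,
        3.10414114e-03, -4.28173780e-05]), 'eef_pos': array([0.15811832, 0.52650721, 0.19686774]), 'orientation': array([-1.18424619e-04,  1.45369303e-01,  9.89377318e-01, -5.23960093e-04]), 'wrist_force': array([-0.79605278, -0.12251357,  0.55464948]), 'moment': array([-0.02044763,  0.01835178,  0.00616565]), 'grip_force': 0.0, 'width': 1.000260832411236}
```

View pics/top0.png

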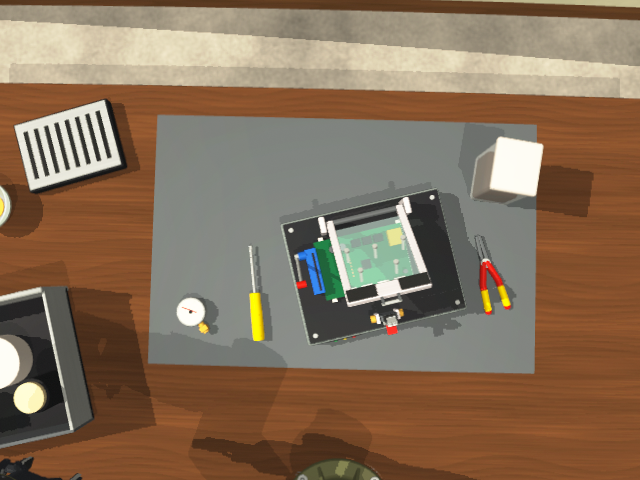

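View pics/side0.png

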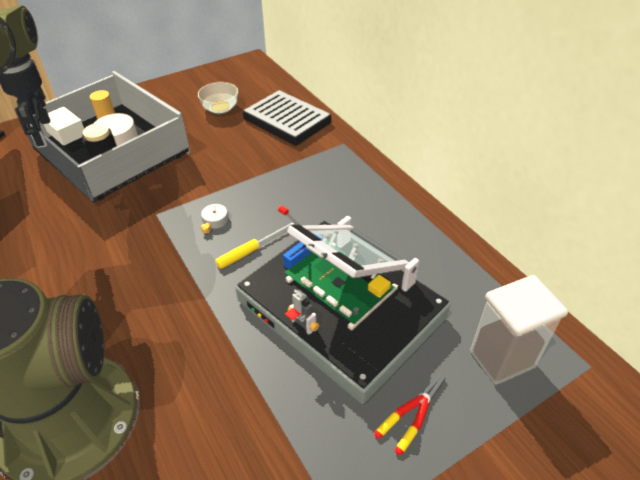

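The top view shows the jig's plate corners near (281,224), (437,189), (466,307) and (311,344). The lever's red tip is at (302,284), the gate bar runs from (345,300) to (430,280), and the red catch tab is at (391,328). In the side view the red grip is at (283,210). I'll enlarge the top view.

Run:
```python
from h import *
c=load('top0'); im=c['pixels'][180:355,270:475]
cv2.imwrite('pics/crop1.png',cv2.resize(im,None,fx=3.4,fy=3.4,interpolation=cv2.INTER_CUBIC))
P=np.array([ray(c,u,v,.06) for u,v in[(281,224),(437,189),(466,307),(311,344)]])
print(P.round(4)); print([np.linalg.norm(P[i]-P[(i+1)%4]).round(3) for i in range(4)])
# jig frame fit: rear-left, rear-right, front-right, front-left
J=np.array([[.115,.175],[.115,-.175],[-.155,-.175],[-.155,.175]])
a=J-J.mean(0);b=P[:,:2]-P[:,:2].mean(0)
th=np.arctan2((a[:,0]*b[:,1]-a[:,1]*b[:,0]).sum(),(a*b).sum())
R=np.array([[np.cos(th),-np.sin(th)],[np.sin(th),np.cos(th)]]); t=P[:,:2].mean(0)-R@J.mean(0)
print('th',th,'t',t,'res',((R@J.T).T+t-P[:,:2]).round(4).tolist())
np.savez('jig.npz',R=R,t=t)
for s in('top0','side0'):
    c=load(s); h=cv2.cvtColor(c['pixels'],cv2.COLOR_BGR2HSV)
    m=((h[...,0]<6)|(h[...,0]>174))&(h[...,1]>180)&(h[...,2]>90)
    n,_,st,ce=cv2.connectedComponentsWithStats(m.astype(np.uint8))
    for i in range(1,n):
        if st[i,4]>20:
            u,v=ce[i].round().astype(int); p=pt(c,u,v); print(s,u,v,st[i,4],p.round(4),'jig',(R.T@(p[:2]-t)).round(4))
```

```text
Traceback (most recent call last):
  File "h.py", line 12, in ray
    d=np.array(c['rotation'])@np.array([n[0],n[1],1]); e=np.array(c['eye']); return e+d*(z-e[2])/d[2]
      ~~~~~~~~~~~~~~~~~~~~~~~^~~~~~~~~~~~~~~~~~~~~~~~
ValueError: matmul: Input operand 1 has a mismatch in its core dimension 0, with gufunc signature (n?,k),(k,m?)->(n?,m?) (size 3 is different from 4)
```

View pics/crop1.png

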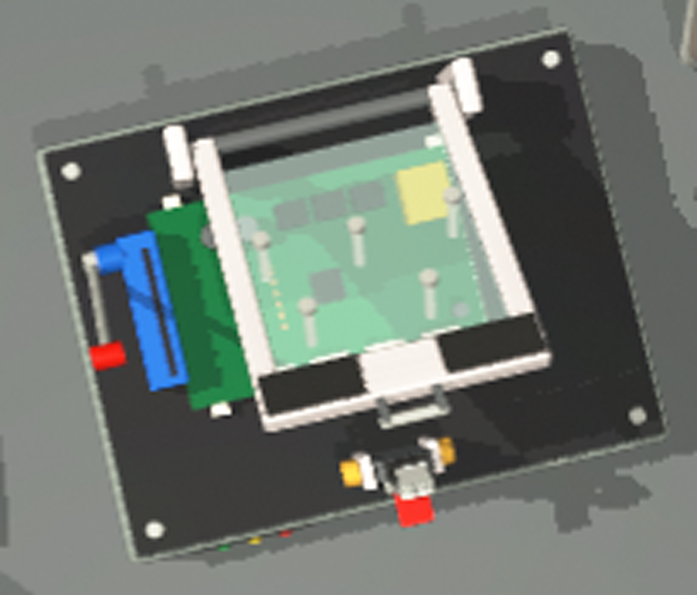

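The crop shows the plate corners at (40,153), (570,30), (665,435) and (135,560). The red grip is at (107,355), the black rubber grips at (312,386) and (490,343), and the hook with its red tab at (414,495). "rotation" is a quaternion, so I'll fix that.

```bash
sed -i "s/np.array(c\['rotation'\])/rot(c)/" h.py
cat >> h.py <<'E'
from scipy.spatial.transform import Rotation as Ro
def rot(c): return Ro.from_quat(c['rotation'],scalar_first=True).as_matrix()
E
python3 - <<'E'
from h import *
c=load('top0')
P=np.array([ray(c,270+u/3.4,180+v/3.4,.06) for u,v in[(40,153),(570,30),(665,435),(135,560)]])
print(P.round(4)); print([np.linalg.norm(P[i]-P[(i+1)%4]).round(3) for i in range(4)])
J=np.array([[.115,.175],[.115,-.175],[-.155,-.175],[-.155,.175]])
a=J-J.mean(0);b=P[:,:2]-P[:,:2].mean(0)
th=np.arctan2((a[:,0]*b[:,1]-a[:,1]*b[:,0]).sum(),(a*b).sum())
R=np.array([[np.cos(th),-np.sin(th)],[np.sin(th),np.cos(th)]]); t=P[:,:2].mean(0)-R@J.mean(0)
print('th',th,'t',t,'res',((R@J.T).T+t-P[:,:2]).round(4).tolist())
np.savez('jig.npz',R=R,t=t)
for s in('top0','side0'):
    c=load(s); h=cv2.cvtColor(c['pixels'],cv2.COLOR_BGR2HSV)
    m=((h[...,0]<6)|(h[...,0]>174))&(h[...,1]>180)&(h[...,2]>90)
    n,_,st,ce=cv2.connectedComponentsWithStats(m.astype(np.uint8))
    for i in range(1,n):
        if st[i,4]>20:
            u,v=ce[i].round().astype(int); p=pt(c,u,v); print(s,u,v,st[i,4],p.round(4),'jig',(R.T@(p[:2]-t)).round(4))
c=load('top0')
for n,u,v in[('gripL',312,386),('gripR',490,343),('bar mid',400,365),('hook',414,478),('post block',345,470)]:
    p=pt(c,round(270+u/3.4),round(180+v/3.4)); print(n,p.round(4),'jig',(R.T@(p[:2]-t)).round(4))
for n,x,y in[('lever piv',.035,.155),('grip shut',-.08,.155),('bar shut L',-.1,.05),('bar shut R',-.1,-.05)]: print(n,(R@[x,y]+t).round(4))
E
```

```text
[[ 0.6284  0.1353  0.06  ]
 [ 0.7151 -0.1958  0.06  ]
 [ 0.4625 -0.2599  0.06  ]
 [ 0.3762  0.0688  0.06  ]]
[np.float64(0.342), np.float64(0.261), np.float64(0.34), np.float64(0.261)]
th 0.2551050033283407 t [ 0.56492026 -0.05786648] res [[0.0036, 0.0052], [0.0053, -0.0023], [-0.0034, -0.0064], [-0.0055, 0.0036]]
top0 488 275 316 [ 0.5343 -0.3246 -0.0021] jig [-0.0969 -0.2503]
top0 301 284 65 [0.5057 0.0872 0.1933] jig [-0.0207  0.1553]
top0 391 330 70 [ 0.4169 -0.095   0.1183] jig [-0.1526  0.0014]
side0 283 210 47 [0.5028 0.0824 0.193 ] jig [-0.0248  0.1514]
side0 292 314 89 [ 0.4181 -0.096   0.1186] jig [-0.1517  0.0002]
side0 415 409 449 [ 0.5397 -0.3176  0.0006] jig [-0.09  -0.245]
side0 378 434 34 [ 0.4525 -0.324   0.0118] jig [-0.176  -0.2291]
side0 398 451 39 [ 0.4637 -0.3656  0.0111] jig [-0.1755 -0.2722]
gripL [ 0.4908 -0.0263  0.2284] jig [-0.0637  0.0492]
gripR [ 0.5172 -0.1218  0.2261] jig [-0.0623 -0.0498]
bar mid [ 0.5049 -0.0744  0.2235] jig [-0.0623 -0.0008]
hook [ 0.4381 -0.0911  0.1618] jig [-1.311e-01 -1.000e-04]
post block [ 0.4377 -0.0572  0.0847] jig [-0.1229  0.0328]
lever piv [0.5597 0.1009]
grip shut [0.4484 0.0719]
bar shut L [ 0.4555 -0.0347]
bar shut R [ 0.4808 -0.1315]
```

The jig pose checks out: the bar at the open angle should be at (-62, 228) mm and I measure (-63, 227). The lever stands at about 1.06 rad with its grip centre near z = 0.187. The hook top at about 0.162 puts the shut bar top near 0.152. Next I'll move above the lever grip with the fingers shut and the tool aligned to the jig.

Call:
servo_tool([
  [[0.03,-0.04,0.02],[0,0,0.1]],
  [[0.065,-0.085,0.04],[0,0,0.2]],
  [[0.1,-0.13,0.05],[0,0,0.3]],
  [[0.14,-0.18,0.05],[0,0,0.4]],
  [[0.18,-0.23,0.05],[0,0,0.5]],
  [[0.22,-0.28,0.05],[0,0,0.545]],
  [[0.26,-0.33,0.05],[0,0,0.545]],
  [[0.295,-0.377,0.05],[0,0,0.545]],
  [[0.325,-0.415,0.05],[0,0,0.545]],
  [[0.346,-0.442,0.05],[0,0,0.545]],
], fingers=0)

```text
time: 1.35
eef_pos: [0.5051, 0.0827, 0.247]
orientation: [-0.0, -0.125, 0.992, -0.0]
wrist_force: [-0.1, 0.9, 0.3]
width: 0.001
grip_force: 0.0
```

Call:
servo_tool([
  [[0,0,0],[0,0,0]],
  [[0,0,0],[0,0,0]],
])

```text
time: 1.6
eef_pos: [0.5039, 0.0851, 0.2471]
orientation: [-0.0, -0.126, 0.992, 0.0]
wrist_force: [-0.0, 0.2, 0.4]
width: -0.001
grip_force: 0.0
```

Run:
```python
from h import *
s=get_state(); g=np.load('jig.npz');R,t=g['R'],g['t']; p=s['eef_pos']
print(s['time'],p,R.T@(p[:2]-t),s['wrist_force'],s['orientation'])
# fine arc targets: tip on top of grip
for a in[1.0,.85,.7,.55,.4,.25,.12,0.,-.03]:
    q=R@[.035-.115*np.cos(a),.155]+t; print(a,np.r_[q,.088+.115*np.sin(a)+.007].round(3)-p.round(3))
c=snap('side','s1'); cv2.imwrite('pics/s1c.png',cv2.resize(c['pixels'][100:340,180:480],None,fx=2.5,fy=2.5))
```

```text
1.6 [0.50386236 0.08508858 0.24713286] [-0.02300759  0.15373635] [-0.02860864  0.15546643  0.38888712] [-3.12466841e-04 -1.26251992e-01  9.91998149e-01  9.43494726e-05]
1.0 [-0.004  0.    -0.055]
0.85 [-0.018 -0.003 -0.066]
0.7 [-0.029 -0.006 -0.078]
0.55 [-0.039 -0.009 -0.092]
0.4 [-0.047 -0.011 -0.107]
0.25 [-0.052 -0.012 -0.124]
0.12 [-0.055 -0.013 -0.138]
0.0 [-0.056 -0.013 -0.152]
-0.03 [-0.056 -0.013 -0.155]
```

View pics/s1c.png

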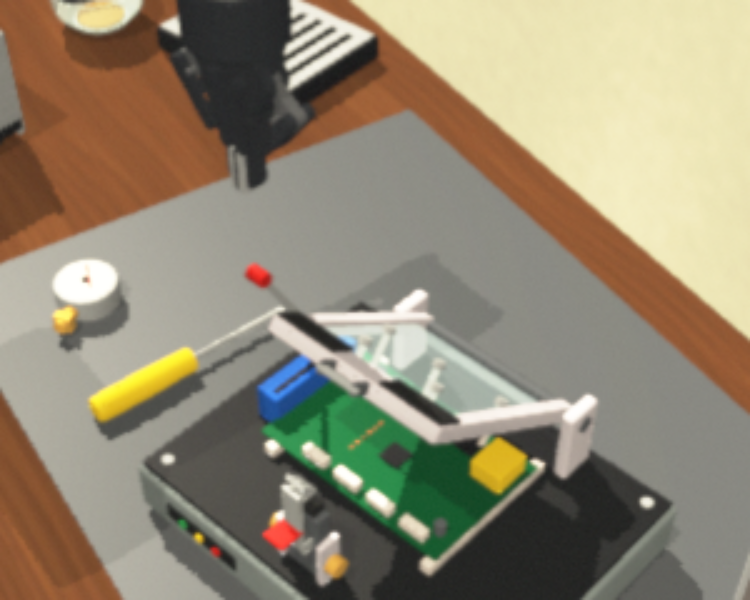

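The fingertip at (245,185) stands over the red grip at (258,275) and everything is clear. I'll follow the lever's arc down, holding the last pose briefly.

Call:
servo_tool([
  [[0,0,-0.025],[0,0,0]],
  [[-0.003,0,-0.05],[0,0,0]],
  [[-0.015,-0.002,-0.066],[0,0,0]],
  [[-0.029,-0.006,-0.08],[0,0,0]],
  [[-0.039,-0.009,-0.094],[0,0,0]],
  [[-0.047,-0.011,-0.109],[0,0,0]],
  [[-0.052,-0.012,-0.126],[0,0,0]],
  [[-0.055,-0.013,-0.14],[0,0,0]],
  [[-0.056,-0.013,-0.148],[0,0,0]],
  [[-0.056,-0.013,-0.152],[0,0,0]],
])

```text
time: 2.9
eef_pos: [0.4483, 0.0719, 0.0952]
orientation: [-0.0, -0.126, 0.992, 0.0]
wrist_force: [0.5, 0.6, 0.2]
width: -0.001
grip_force: 0.0
```

Call:
servo_tool([
  [[0,0,-0.002],[0,0,0]],
  [[0,0,-0.002],[0,0,0]],
])

```text
time: 3.15
eef_pos: [0.4484, 0.0717, 0.0935]
orientation: [0.0, -0.126, 0.992, -0.0]
wrist_force: [-0.2, 0.5, 0.0]
width: -0.002
grip_force: 0.0
```

Almost no force. I'll go up and check.

Call:
servo_tool([
  [[0,0,0.04],[0,0,0]],
  [[0,0,0.09],[0,0,0]],
  [[0,0,0.14],[0,0,0]],
  [[0,0,0.175],[0,0,0]],
  [[0,0,0.18],[0,0,0]],
  [[0,0,0.18],[0,0,0]],
])

```text
time: 3.9
eef_pos: [0.4481, 0.0717, 0.2729]
orientation: [-0.0, -0.126, 0.992, -0.0]
wrist_force: [0.6, -0.3, 1.4]
width: -0.002
grip_force: 0.0
```

Run:
```python
from h import *
g=np.load('jig.npz');R,t=g['R'],g['t']
c=snap('side','s2'); cv2.imwrite('pics/s2c.png',cv2.resize(c['pixels'][100:340,180:480],None,fx=2.5,fy=2.5))
h=cv2.cvtColor(c['pixels'],cv2.COLOR_BGR2HSV)
m=((h[...,0]<6)|(h[...,0]>174))&(h[...,1]>180)&(h[...,2]>90)
n,_,st,ce=cv2.connectedComponentsWithStats(m.astype(np.uint8))
for i in range(1,n):
    if st[i,4]>8:
        u,v=ce[i].round().astype(int); p=pt(c,u,v); print(u,v,st[i,4],p.round(4),'jig',(R.T@(p[:2]-t)).round(4))
```

```text
283 210 46 [0.5032 0.0833 0.192 ] jig [-0.0241  0.1522]
292 314 89 [ 0.4179 -0.0963  0.1191] jig [-1.52e-01 -1.00e-04]
415 410 445 [ 5.389e-01 -3.188e-01 -4.000e-04] jig [-0.091  -0.2459]
378 434 34 [ 0.4525 -0.324   0.0118] jig [-0.176  -0.2291]
398 451 38 [ 0.4633 -0.3659  0.0123] jig [-0.1761 -0.2725]
```

View pics/s2c.png

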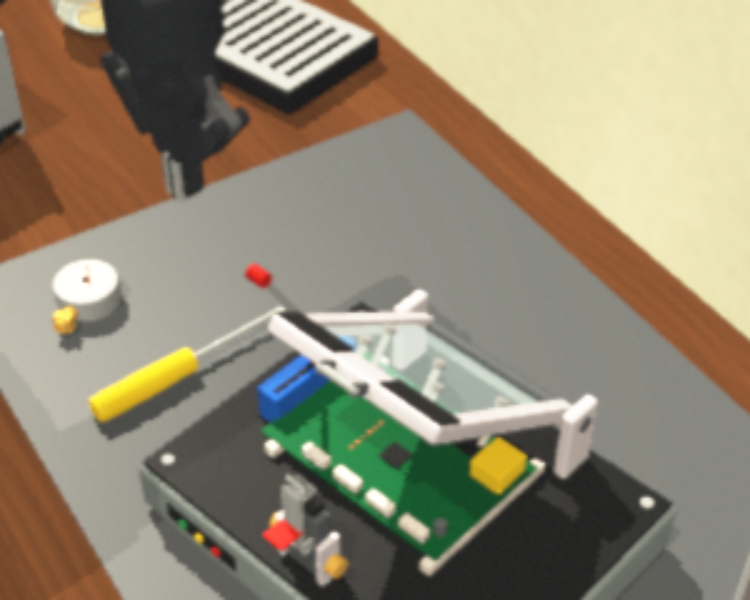

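The grip at (258,275) in the crop hasn't moved, so the tip missed it entirely. I'll check the fingertip's measured position against the state.

Run:
```python
from h import *
for tag,tc in(('s1',[.5039,.0851,.2471]),('s2',[.4481,.0717,.2729])):
    c=load(tag); e=np.array(c['eye']); 
    r=rot(c).T@(np.array(tc)-e)
    uv=cv2.projectPoints(np.array([tc]),cv2.Rodrigues(rot(c).T)[0],-rot(c).T@e,c['K'],np.array(c['D']))[0]
    print(tag,uv.ravel(),'depth',r[2])
    u,v=(278,172) if tag=='s1' else (253,176)
    print(c['depth'][v-6:v+4,u-4:u+5].round(3)); print(pt(c,u,v,1))
g=get_state(); print(ctrl.tcp_to_grasp,[k for k in dir(ctrl) if k[0]!='_'])
```

```text
s1 [281.08787018 187.80548495] depth 1.009374771489708
[[0.966 0.962 0.959 0.958 0.959 0.963 0.957 0.955 0.958]
 [0.967 0.964 0.962 0.961 0.963 0.962 0.959 0.958 0.96 ]
 [0.967 0.968 0.958 0.963 0.964 0.961 0.961 0.955 0.959]
 [0.97  0.966 0.963 0.962 0.966 0.964 0.959 0.961 0.963]
 [0.973 0.971 0.965 0.963 0.97  0.968 0.961 0.962 0.96 ]
 [0.971 0.972 0.969 0.967 0.967 0.967 0.963 0.963 0.962]
 [0.975 0.973 0.97  0.969 0.971 0.972 0.969 0.966 0.967]
 [0.978 0.975 0.973 0.971 0.969 0.972 0.965 0.966 0.966]
 [0.978 0.979 0.971 0.969 0.972 0.972 0.972 0.967 0.971]
 [1.426 0.98  0.975 0.972 0.976 0.976 0.978 0.972 0.98 ]]
[0.49663478 0.07736325 0.29317317]
s2 [256.58409038 191.54652703] depth 0.9628368497997177
[[0.916 0.915 0.913 0.914 0.916 0.916 0.911 0.914 0.914]
 [0.92  0.916 0.916 0.919 0.916 0.915 0.915 0.914 0.917]
 [0.921 0.918 0.918 0.922 0.92  0.917 0.915 0.915 0.919]
 [0.923 0.92  0.918 0.92  0.918 0.    0.915 0.916 0.918]
 [0.926 0.919 0.919 0.923 0.924 0.923 0.919 0.916 0.92 ]
 [0.927 0.923 0.92  0.923 0.923 0.922 0.921 0.92  0.919]
 [0.927 0.926 0.924 0.926 0.928 0.926 0.921 0.919 0.925]
 [0.927 0.928 0.927 0.924 0.928 0.928 0.923 0.925 0.926]
 [1.421 0.932 0.927 0.926 0.931 0.93  0.925 0.926 0.936]
 [1.421 1.413 0.929 0.928 0.929 0.933 0.932 1.418 1.419]]
[0.44220866 0.06461739 0.3159758 ]
0.0187 ['IKError', 'tcp_to_grasp']
```

The visible tip sits about 39 mm higher than the reported TCP: z ≈ 0.287 against 0.247, then 0.311 against 0.273. The xy positions agree. So the descent passed in front of the grip. I'll correct z by -39 mm and watch the force at first contact.

Call:
servo_tool([
  [[0.03,0.007,0],[0,0,0]],
  [[0.058,0.0145,-0.02],[0,0,0]],
  [[0.058,0.0145,-0.06],[0,0,0]],
  [[0.058,0.0145,-0.095],[0,0,0]],
  [[0.058,0.0145,-0.105],[0,0,0]],
  [[0.058,0.0145,-0.105],[0,0,0]],
])

```text
time: 4.7
eef_pos: [0.5061, 0.0862, 0.1683]
orientation: [-0.0, -0.126, 0.992, -0.0]
wrist_force: [-0.0, 1.3, 1.4]
width: -0.005
grip_force: 0.0
```

Call:
servo_tool([
  [[-0.002,0,-0.015],[0,0,0]],
  [[-0.008,-0.001,-0.021],[0,0,0]],
  [[-0.016,-0.003,-0.027],[0,0,0]],
  [[-0.022,-0.005,-0.033],[0,0,0]],
  [[-0.027,-0.0065,-0.039],[0,0,0]],
  [[-0.027,-0.0065,-0.039],[0,0,0]],
])

```text
time: 5.45
eef_pos: [0.4792, 0.0797, 0.1297]
orientation: [0.0, -0.126, 0.992, -0.0]
wrist_force: [0.1, -0.5, 0.7]
width: -0.0
grip_force: 0.0
```

Run:
```python
from h import *
s=get_state(); print(s['eef_pos'],s['wrist_force'],s['moment'])
c=snap('side','s3'); cv2.imwrite('pics/s3c.png',cv2.resize(c['pixels'][130:290,200:400],None,fx=3.5,fy=3.5))
```

```text
[0.47917351 0.07967222 0.12966679] [ 0.10367795 -0.47726597  0.7193214 ] [ 0.05136499 -0.05831187 -0.00283331]
```

View pics/s3c.png

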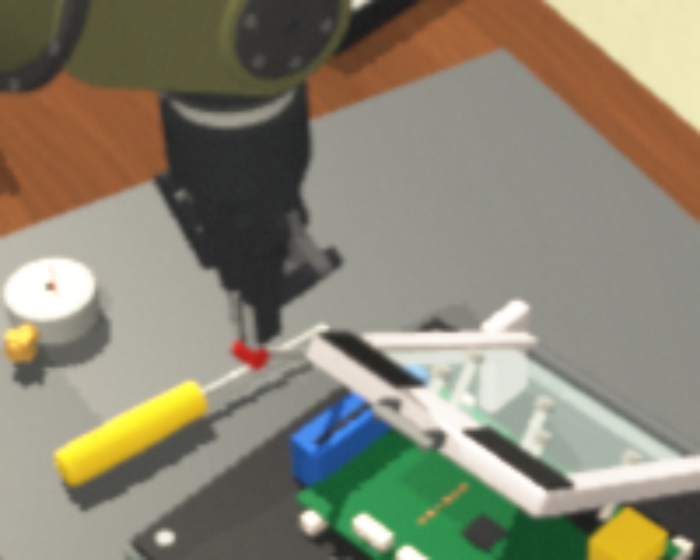

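The tip at crop (252,340) is on the red grip at (250,355), which is swinging down. I'll continue the arc.

Call:
servo_tool([
  [[-0.006,-0.001,-0.008],[0,0,0]],
  [[-0.012,-0.003,-0.016],[0,0,0]],
  [[-0.017,-0.004,-0.024],[0,0,0]],
  [[-0.02,-0.005,-0.032],[0,0,0]],
  [[-0.023,-0.006,-0.041],[0,0,0]],
  [[-0.025,-0.006,-0.05],[0,0,0]],
  [[-0.027,-0.007,-0.058],[0,0,0]],
  [[-0.028,-0.007,-0.065],[0,0,0]],
  [[-0.028,-0.007,-0.07],[0,0,0]],
  [[-0.028,-0.007,-0.07],[0,0,0]],
])

```text
time: 6.75
eef_pos: [0.4512, 0.0727, 0.0601]
orientation: [-0.0, -0.126, 0.992, -0.0]
wrist_force: [-9.2, -1.6, 17.3]
width: 0.001
grip_force: 8.6
```

Call:
servo_tool([
  [[0,0,-0.002],[0,0,0]],
  [[0,0,-0.004],[0,0,0]],
  [[0,0,-0.004],[0,0,0]],
])

```text
time: 7.12
eef_pos: [0.4515, 0.0727, 0.0583]
orientation: [0.0, -0.126, 0.992, -0.0]
wrist_force: [-25.0, -4.3, 52.6]
width: -0.001
grip_force: 26.4
```

The lever is on its stop. I'll lift off and go above the gate's left grip.

Call:
servo_tool([
  [[0,0,0.03],[0,0,0]],
  [[0,0,0.08],[0,0,0]],
  [[0,0,0.13],[0,0,0]],
  [[0,0,0.175],[0,0,0]],
  [[0.005,-0.015,0.19],[0,0,0]],
  [[0.02,-0.05,0.19],[0,0,0]],
  [[0.035,-0.085,0.19],[0,0,0]],
  [[0.04,-0.099,0.19],[0,0,0]],
  [[0.04,-0.099,0.19],[0,0,0]],
])

```text
time: 8.25
eef_pos: [0.4911, -0.0267, 0.2446]
orientation: [-0.001, -0.126, 0.992, 0.0]
wrist_force: [0.6, 0.1, 0.3]
width: -0.004
grip_force: 0.0
```

Run:
```python
from h import *
g=np.load('jig.npz');R,t=g['R'],g['t']
s=get_state(); p=s['eef_pos'];print(s['time'],p,(R.T@(p[:2]-t)),s['wrist_force'])
for n in('side','top'):
  c=snap(n,n+'4')
  h=cv2.cvtColor(c['pixels'],cv2.COLOR_BGR2HSV)
  m=((h[...,0]<6)|(h[...,0]>174))&(h[...,1]>180)&(h[...,2]>90)
  k,_,st,ce=cv2.connectedComponentsWithStats(m.astype(np.uint8))
  for i in range(1,k):
    if st[i,4]>8:
        u,v=ce[i].round().astype(int); q=pt(c,u,v); print(n,u,v,st[i,4],q.round(4),'jig',(R.T@(q[:2]-t)).round(4))
c=load('side4'); cv2.imwrite('pics/s4c.png',cv2.resize(c['pixels'][100:340,200:440],None,fx=2.5,fy=2.5))
for a in[.6,.5,.4,.3,.25,.2,.17,.15,.13,.1]:
    q=R@[.085-.185*np.cos(a)+.01*np.sin(a),.05]+t; print(a,q.round(4),(.115+.185*np.sin(a)+.01*np.cos(a)).round(4))
```

```text
8.25 [ 0.4910783  -0.02673753  0.24457545] [-0.0635969   0.04875532] [0.60018218 0.12572674 0.34770536]
side 266 260 46 [0.4482 0.0678 0.0931] jig [-0.0813  0.151 ]
side 292 314 88 [ 0.4177 -0.0967  0.1196] jig [-0.1522 -0.0004]
side 415 410 440 [ 0.539  -0.3186 -0.0008] jig [-0.0908 -0.2458]
side 378 434 34 [ 0.4523 -0.3242  0.0124] jig [-0.1762 -0.2293]
side 399 451 39 [ 0.4647 -0.3669  0.0126] jig [-0.175  -0.2737]
top 488 275 315 [ 5.343e-01 -3.239e-01  2.000e-04] jig [-0.0968 -0.2497]
top 309 311 58 [0.4493 0.0718 0.0949] jig [-0.0791  0.1546]
top 507 307 11 [ 0.4647 -0.3636  0.0127] jig [-0.1741 -0.2706]
top 488 312 12 [ 0.4526 -0.3217  0.0123] jig [-0.1752 -0.227 ]
top 391 332 25 [ 0.4127 -0.0953  0.1172] jig [-0.1567  0.0022]
0.6 [ 0.4923 -0.0251] 0.2277
0.5 [ 0.4821 -0.0278] 0.2125
0.4 [ 0.4734 -0.0301] 0.1963
0.3 [ 0.4664 -0.0319] 0.1792
0.25 [ 0.4635 -0.0326] 0.1705
0.2 [ 0.461  -0.0333] 0.1616
0.17 [ 0.4598 -0.0336] 0.1562
0.15 [ 0.459  -0.0338] 0.1525
0.13 [ 0.4583 -0.034 ] 0.1489
0.1 [ 0.4574 -0.0342] 0.1434
```

View pics/s4c.png

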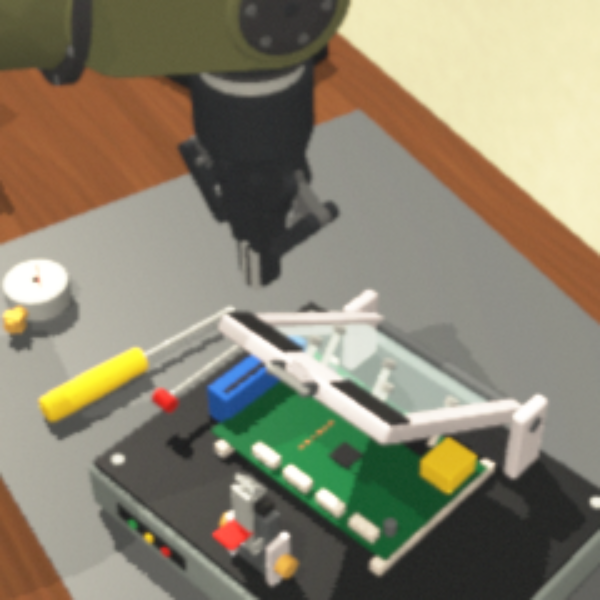

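The lever lies flat: its grip is at crop (165,400) with its top at z = 0.095, as it should be when shut. The finger at (262,280) is over the left gate grip at (250,325). I'll press along the gate's arc to about 0.3 rad first.

Call:
servo_tool([
  [[0,0,-0.025],[0,0,0]],
  [[0,0,-0.043],[0,0,0]],
  [[-0.003,-0.001,-0.052],[0,0,0]],
  [[-0.009,-0.002,-0.063],[0,0,0]],
  [[-0.014,-0.003,-0.072],[0,0,0]],
  [[-0.018,-0.0035,-0.081],[0,0,0]],
  [[-0.022,-0.0045,-0.09],[0,0,0]],
  [[-0.025,-0.005,-0.099],[0,0,0]],
  [[-0.025,-0.005,-0.099],[0,0,0]],
])

```text
time: 9.48
eef_pos: [0.4664, -0.031, 0.147]
orientation: [0.001, -0.127, 0.992, -0.001]
wrist_force: [-0.0, -4.1, 7.2]
width: 0.003
grip_force: 3.4
```

Call:
servo_tool([
  [[-0.001,0,-0.003],[0,0,0]],
  [[-0.002,-0.001,-0.006],[0,0,0]],
  [[-0.003,-0.001,-0.009],[0,0,0]],
  [[-0.003,-0.001,-0.009],[0,0,0]],
])

```text
time: 9.98
eef_pos: [0.4637, -0.0316, 0.1383]
orientation: [0.001, -0.127, 0.992, -0.0]
wrist_force: [0.8, -0.5, 7.2]
width: -0.002
grip_force: 3.6
```

Call:
servo_tool([
  [[0,0,-0.001],[0,0,0]],
  [[-0.001,0,-0.002],[0,0,0]],
  [[-0.001,0,-0.003],[0,0,0]],
  [[-0.001,0,-0.004],[0,0,0]],
  [[-0.001,0,-0.004],[0,0,0]],
])

```text
time: 10.6
eef_pos: [0.4626, -0.0318, 0.1344]
orientation: [0.001, -0.127, 0.992, -0.001]
wrist_force: [-0.9, -2.8, 8.7]
width: -0.001
grip_force: 3.7
```

Call:
servo_tool([
  [[0,0,-0.001],[0,0,0]],
  [[0,0,-0.002],[0,0,0]],
  [[0,0,-0.002],[0,0,0]],
])

```text
time: 10.98
eef_pos: [0.4623, -0.0318, 0.1323]
orientation: [0.001, -0.127, 0.992, -0.0]
wrist_force: [-2.7, -2.6, 8.5]
width: -0.006
grip_force: 3.8
```

Call:
servo_tool([
  [[0,0,-0.001],[0,0,0]],
  [[-0.001,0,-0.002],[0,0,0]],
  [[-0.001,0,-0.002],[0,0,0]],
])

```text
time: 11.35
eef_pos: [0.462, -0.0318, 0.1306]
orientation: [0.001, -0.127, 0.992, -0.001]
wrist_force: [0.9, -3.4, 7.4]
width: 0.004
grip_force: 3.7
```

Call:
servo_tool([
  [[0,0,-0.001],[0,0,0]],
  [[0,0,-0.001],[0,0,0]],
])

```text
time: 11.6
eef_pos: [0.4617, -0.0319, 0.1295]
orientation: [0.001, -0.127, 0.992, -0.001]
wrist_force: [-0.3, -2.5, 7.8]
width: -0.0
grip_force: 3.8
```

Call:
servo_tool([
  [[0,0,-0.001],[0,0,0]],
  [[0,0,-0.001],[0,0,0]],
])

```text
time: 11.85
eef_pos: [0.4617, -0.0319, 0.1287]
orientation: [0.001, -0.127, 0.992, -0.001]
wrist_force: [-2.4, -3.1, 10.8]
width: 0.0
grip_force: 5.1
```

Call:
servo_tool([
  [[0,0,-0.001],[0,0,0]],
  [[0,0,-0.001],[0,0,0]],
])

```text
time: 12.1
eef_pos: [0.4615, -0.032, 0.1279]
orientation: [0.001, -0.127, 0.992, -0.001]
wrist_force: [-6.1, -4.5, 14.1]
width: 0.002
grip_force: 6.3
```

Force is rising from 8 N to 14 N as the pin meets the hook, so I'll keep to 1 mm steps.

Call:
servo_tool([
  [[0,0,-0.001],[0,0,0]],
  [[0,0,-0.001],[0,0,0]],
])

```text
time: 12.35
eef_pos: [0.4613, -0.032, 0.1269]
orientation: [0.001, -0.127, 0.992, -0.001]
wrist_force: [-7.7, -4.5, 15.3]
width: 0.002
grip_force: 6.8
```

Call:
servo_tool([
  [[0,0,-0.001],[0,0,0]],
  [[0,0,-0.001],[0,0,0]],
])

```text
time: 12.6
eef_pos: [0.4614, -0.032, 0.1258]
orientation: [0.001, -0.127, 0.992, -0.001]
wrist_force: [-6.3, -4.1, 14.4]
width: 0.0
grip_force: 6.3
```

Call:
servo_tool([
  [[0,0,-0.001],[0,0,0]],
  [[0,0,-0.001],[0,0,0]],
])

```text
time: 12.85
eef_pos: [0.4613, -0.032, 0.1247]
orientation: [0.0, -0.127, 0.992, -0.001]
wrist_force: [-6.1, -3.4, 12.8]
width: -0.002
grip_force: 5.8
```

Call:
servo_tool([
  [[0,0,-0.001],[0,0,0]],
  [[0,0,-0.001],[0,0,0]],
])

```text
time: 13.1
eef_pos: [0.4613, -0.0319, 0.1236]
orientation: [0.001, -0.127, 0.992, -0.001]
wrist_force: [-6.2, -2.9, 12.3]
width: -0.001
grip_force: 5.5
```

Call:
servo_tool([
  [[0,0,-0.001],[0,0,0]],
  [[0,0,-0.001],[0,0,0]],
])

```text
time: 13.35
eef_pos: [0.4612, -0.0319, 0.1225]
orientation: [0.0, -0.127, 0.992, -0.0]
wrist_force: [-6.3, -3.6, 12.1]
width: 0.0
grip_force: 5.2
```

Call:
servo_tool([
  [[0,0,-0.001],[0,0,0]],
  [[0,0,-0.001],[0,0,0]],
])

```text
time: 13.6
eef_pos: [0.4612, -0.0319, 0.1214]
orientation: [0.0, -0.127, 0.992, -0.0]
wrist_force: [-5.2, -2.5, 10.0]
width: 0.0
grip_force: 4.7
```

Call:
servo_tool([
  [[0,0,-0.001],[0,0,0]],
  [[0,0,-0.001],[0,0,0]],
])

```text
time: 13.85
eef_pos: [0.4612, -0.0318, 0.1203]
orientation: [0.0, -0.127, 0.992, -0.0]
wrist_force: [-3.0, -2.9, 8.8]
width: -0.001
grip_force: 3.9
```

Run:
```python
from h import *
c=snap('side','s5'); cv2.imwrite('pics/s5c.png',cv2.resize(c['pixels'][200:350,230:400],None,fx=4,fy=4,interpolation=cv2.INTER_CUBIC))
```

```text
(no output)
```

View pics/s5c.png

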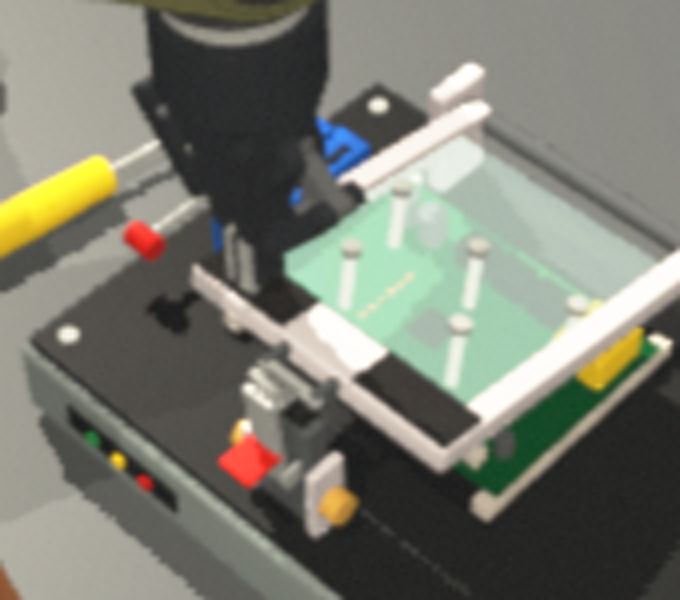

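The gate is almost level and its pin at crop (300,375) is against the hook head at (280,390), not yet under it. The lever stays flat. I'll carry on in 1 mm steps.

Call:
servo_tool([
  [[0,0,-0.001],[0,0,0]],
  [[0,0,-0.001],[0,0,0]],
])

```text
time: 14.15
eef_pos: [0.4612, -0.0317, 0.119]
orientation: [0.0, -0.127, 0.992, -0.0]
wrist_force: [-1.4, -1.5, 2.7]
width: -0.002
grip_force: 1.6
```

Call:
servo_tool([
  [[0,0,-0.001],[0,0,0]],
  [[0,0,-0.001],[0,0,0]],
])

```text
time: 14.4
eef_pos: [0.4611, -0.0318, 0.118]
orientation: [0.0, -0.127, 0.992, -0.0]
wrist_force: [-3.9, -0.8, 9.4]
width: -0.001
grip_force: 4.3
```

The force dropped to 2.7 N and then came back to the plain spring force, which looks like the snap. I'll ease up slowly to test the catch.

Call:
servo_tool([
  [[0,0,0.001],[0,0,0]],
  [[0,0,0.002],[0,0,0]],
  [[0,0,0.002],[0,0,0]],
])

```text
time: 14.78
eef_pos: [0.4612, -0.0319, 0.1194]
orientation: [0.0, -0.126, 0.992, 0.0]
wrist_force: [1.6, -0.1, 0.4]
width: -0.002
grip_force: 0.0
```

Call:
servo_tool([
  [[0,0,0.001],[0,0,0]],
  [[0,0,0.003],[0,0,0]],
  [[0,0,0.003],[0,0,0]],
])

```text
time: 15.15
eef_pos: [0.4613, -0.0323, 0.1225]
orientation: [0.0, -0.126, 0.992, -0.0]
wrist_force: [0.8, -0.7, -0.2]
width: -0.001
grip_force: 0.0
```

The force went to zero, so the catch holds. I'll lift clear and verify.

Call:
servo_tool([
  [[0,0,0.03],[0,0,0]],
  [[0,0,0.07],[0,0,0]],
  [[0,0,0.11],[0,0,0]],
  [[-0.03,0.05,0.13],[0,0,0]],
  [[-0.06,0.1,0.13],[0,0,0]],
  [[-0.08,0.15,0.13],[0,0,0]],
  [[-0.1,0.2,0.13],[0,0,0]],
  [[-0.1,0.2,0.13],[0,0,0]],
  [[-0.1,0.2,0.13],[0,0,0]],
])

```text
time: 16.27
eef_pos: [0.3613, 0.1675, 0.2524]
orientation: [0.0, -0.127, 0.992, -0.0]
wrist_force: [0.4, -0.5, -0.5]
width: -0.001
grip_force: 0.0
```

Run:
```python
from h import *
g=np.load('jig.npz');R,t=g['R'],g['t']
c=snap('top','t6'); cv2.imwrite('pics/t6.png',cv2.resize(c['pixels'][170:360,160:520],None,fx=2.2,fy=2.2))
s=get_state(); print(s['time'],s['eef_pos'],s['wrist_force'])
C=[tuple(c['K'])]
e=np.array(c['eye'])
for n,j,z in[('gripL',(-.099,.05),.149),('gripR',(-.099,-.05),.149),('lever',(-.08,.155),.095)]:
    w=np.r_[R@j+t,z]; u,v=cv2.projectPoints(w[None],cv2.Rodrigues(rot(c).T)[0],-rot(c).T@e,c['K'],np.array(c['D']))[0].ravel().round().astype(int)
    print(n,u,v,pt(c,u,v).round(4))
```

```text
16.325 [0.36151687 0.1671154  0.25234406] [ 0.00107688 -0.19015065  0.64845095]
gripL 363 310 [ 0.4573 -0.035   0.1498]
gripR 412 299 [ 0.4815 -0.1309  0.1509]
lever 309 311 [0.4492 0.0718 0.0923]
```

View pics/t6.png

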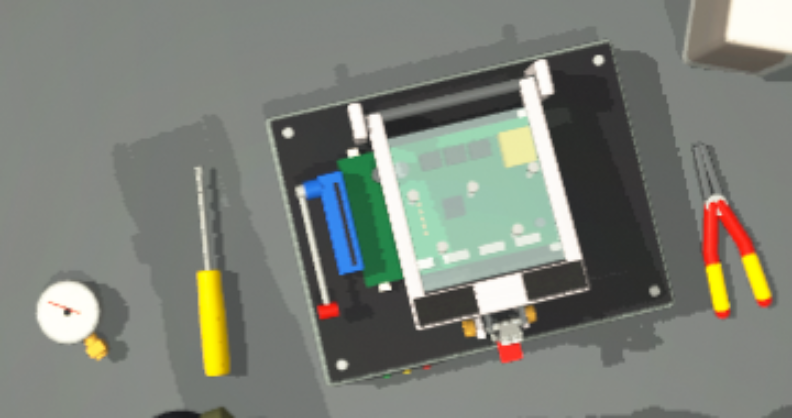

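The gate is held by itself at about 0.14 rad (bar z ≈ 0.150, pin under the hook at (505,325)). The lever is flat at (328,311), the loose objects haven't moved, and the robot touches nothing. I'll hand in.

```bash
python3 -c "
from plant import ticket
print(ticket.job_done())"
```

```text
the job is handed in; nothing more can be done
None
```

I handed the job in at about 16 s: the lever lies flat, the catch holds the gate shut by itself at about 0.14 rad, and the jar, gauge, pliers and screwdriver are where they were; the judge returned no verdict.

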